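Prise open the lift control and hold its dial at the third click

TASK

Use the flat pry bar to prise the snapped-shut hood of the blue lift control open at the slot in its front (do not open it with the fingers), then lay the bar flat on the bench and let go of it. Then press the rod of the spring-return dial down with the bare gripper past its first two clicks to the third, not on to its stop, and finish while still holding it there. Leave the other things on the bench where they are.

Things in the scene. Friction and masses are not known exactly. Their poses are not given: they have to be found in the camera images.
- station: lift control station, fixed to the bench: blue steel box 120 mm wide (y), 55 mm high, from 103 mm before to 90 mm behind the origin, which lies on its underside; -x is its front (turned roughly to the robot). On it sits a blue hood, 112 mm wide, its top 150 mm above the bench, from its front plate (68 mm before the origin) to a hinge 82 mm behind. Before the hood lies a bare sill 35 mm deep.
- slot (a point): the prying slot, in the middle of the lower edge of the shut hood's front plate (3 mm thick): 50 mm wide (y), 8 mm high, from the box top (55 mm above the bench) to 63 mm. Point at its centre on the plate's outer face, fixed to the box, axes as the station's. Above it a 50 mm wide aluminium lip flares 15 mm forward and 6 mm up. Free depth behind it: 20 mm.
- hood (a joint): hood angle (rad): 0 shut, grows as the front edge rises about the rear hinge (60 mm above the bench); stop at 2.1, laid back behind the box. A ball catch inside holds it shut: about 4 N upwards at the slot, let go once the edge has risen 5 mm (0.03 rad); the sill's front edge can be the fulcrum for a bar pushed down. A spring then swings it fully open on its own in about 2 s.
- dial (a joint): angle of the spring-return dial (rad): 0 at rest, grows as its rod is pressed down; stop at 1.12. Clicks (detents) at 0.28, 0.56 and 0.84 rad, with a bump midway between clicks and another at 0.98. It springs back to 0 when let go: about 4 N at the rod at rest, 8 N at the third click; bumps add or take about 1 N.
- dial_rod (a point): centre of the dial's finger rod, under the hood until that opens: black round bar 14 mm thick, 34 mm long (station's y), on an arm 62 mm from the dial's axis (see dial_axis). At rest the arm points to the front and 0.42 rad up (rod centre 125 mm above the bench); at the third click to the front and 0.42 rad down (75 mm, so 50 mm lower, same x; 5 mm nearer the front midway).
- dial_axis (a point): the dial's axis, along the station's y, 100 mm above the bench, 15 mm behind the station's origin, on its middle line. Two round steel cheeks, 72 mm across and 46 mm over both, stand either side of the dial, with white marks for rest and the three clicks; the rod stands clear before them.
- bar_grip (a point): pry bar, the point to grip: on the handle's centre line, 7 mm above its underside. The bar lies flat: black handle 100 long x 18 wide x 14 mm high, with a flat steel blade 80 long x 16 wide x 4 mm thick in line with it at half height. +x runs along the bar to the blade; the handle reaches from 75 mm behind this point to 25 mm ahead, the blade's end is 105 mm ahead. Mass about 0.12 kg. It pivots easily in a pinch grip.
- bar_tip (a point): middle of the blade's end of the pry bar (axes as bar_grip).
- wrench_mid (a point): bystander, leave alone: flat steel spanner, 180 mm long, 8 mm thick, open jaw at its +x end and ring at the other; it can lie on either side and has no wedge blade or handle; point at its centre
- hub_a_mid (a point): bystander, leave alone: machined steel flange hub, 68 mm across, 32 mm high; point at its centre
- hub_b_mid (a point): bystander, leave alone: machined steel flange hub, 60 mm across, 38 mm high; point at its centre
- ring_mid (a point): bystander, leave alone: steel ring, 60 mm across, 12 mm high; point at its centre
- oil_mid (a point): bystander, leave alone: white plastic bottle, 56 mm across, 130 mm high, standing; point at its centre
- carton_mid (a point): bystander, leave alone: cardboard carton 110 x 80 x 60 mm; point at its centre
Mind the look-alikes: they are no part of the job. What is shaped like the part that bears bar_grip but green or pink is not meant.

How it is judged:
On the way, in this order (a step that is already met when the one before it is completed fails the run):
1. the hood comes off its catch with the bar's blade at the slot (value of joint hood above 0.1 rad and distance between bar_tip and slot below 0.08 m).
2. the hood stands open and the bar lies flat on the bench, let go (value of joint hood above 1.5 rad and height (world z) of bar_grip below 0.03 m and angle between bar_grip's own z axis and vertical below 0.3 rad and contact force between bar and the fingers below 0.2 N), for 0.1 s.
At the end, for the whole second after the job is handed in: the dial is held at its third click (0.74 to 0.94 rad) by the gripper's fingers pressing on it with more than 2 N, the hood is open by more than 1.5 rad, and the bar lies flat on the bench, still and untouched by the fingers (all of step 2 and value of joint dial between 0.74 and 0.94 rad and contact force between dial and the fingers above 2 N and contact force between dial and bar below 0.1 N and linear speed of bar below 0.02 m/s); the arm keeps its last pose, push and grip.
It fails at once if the hood is touched by the gripper or arm before it is off its catch (value of joint hood below 0.1 rad and (contact force between hood and the fingers above 1 N or contact force between hood and the arm above 1 N)).
It fails at once if a bystander is moved by more than 30 mm (distance of any of wrench_mid, hub_a_mid, hub_b_mid, ring_mid, oil_mid, carton_mid from where it was at the start of the episode above 0.03 m).
It also fails if it takes over 64 s, if anything falls off the work surface, if the arm or the gripper's body presses on something with over 40 N, if the wrist force passes 120 N, or if a joint passes its speed limit or range.

ROBOT

A 6-joint arm with a two-finger parallel gripper is mounted at the origin on the work surface. World frame = base frame: x ahead of the robot, y to its left, z up, the work surface at z = 0. Lengths are in m, angles in rad, forces in N, time in s.
With the tool pointing down it reaches from about 0.375 to 0.9 m from the base axis. Payload 3.1 kg.
Tool frame: the origin (TCP) lies midway between the tips of the shut fingers; the grasp point (between the pads) lies 19 mm behind it; x points along the fingers, z is the direction in which the jaws open and shut, and the axes are right-handed (so a half turn about x gives the same grasp; the last joint's range is limited). The gripper opens to 87 mm and grips with 3 to 60 N. Pads are 19 mm wide; open, the fingers measure 117 mm over their backs; the gripper's body (75 mm by 190 mm) begins 51 mm behind the grasp point.
Start: joints at [1.056, 0.527, 1.433, -0, 1.181, -0.178], TCP at [0.207, 0.59, 0.185] pointing down, gripper open.
Joint ranges: [-3.08, 3.08], [-0.75, 2.2], [0.22, 2.44], [-1.43, 4.57], [0, 2.65], [-2.85, 2.85]. Speed limits (rad/s): [2.79, 2.79, 3.14, 3.14, 3.14, 3.14].

INTERFACE

Orientations are given as a unit quaternion [x, y, z, w].
In Python, from rig import robot, optics, workorder gives the robot as it stands.
- The arm moves only by the tool arm_command, never from a script. Its argument "plan" is a list of rows, each a list of 7 numbers: the shift along the tool's x, y, z in cm, then the turn, a rotation vector about the tool's x, y, z in rad, then the finger opening in cm, from 0 to 8.7. In form: [[x, y, z, ax, ay, az, gripper], ...]. A call has 1 to 12 rows; each row shifts and turns the pose as measured when the row begins, along the tool's axes as they then stand; what a row does not reach is not made up. A row lasts 1/8 s, in which the tool goes at most 62.5 mm and 10.7 degrees, less where a joint would pass 70% of its speed; a pose out of reach is approached as far as the arm can. A call with a gripper value outside its range is refused whole. The fingers move at their own pace and stop on an object; "grip_force" is the grip in N (left out, the last holds). Time passes only in rows, so rows that do not move let the fingers close. It gives the time, the measured TCP pose, the force and the opening at its end, in the units of the state.
- robot.get_obs(): the state, without advancing time (a new reading comes with each control period).
- optics.camera(name): name is "scene" or "top" or "wrist"; returns (picture, depth): 420x560x3 uint8, blue, green, red; 420x560 float32, m along the optical axis (not along the pixel's ray), 0 where there is no reading.
- optics.camera_info(name): a dict with "mtx" (3x3 intrinsics, pixels), "position" and "rotation" of the camera in the world; the wrist camera has in their place "tool_from_camera" (4x4, takes a point from camera to tool coordinates, whose origin is the TCP and whose axes are the tool frame's). Camera axes: x right, y down, z forward; pixel columns grow to the right and rows downward; lengths in m; the calibration is good to about 2 mm. A picture is of the moment at which its call begins: read the wrist's pose just before it. camera_info takes no time and is no camera call.
- workorder.hand_in(): hands the job in, once; it reports no verdict.
The state is a dict: "time": time; "q": joint angles; "joint_velocities": joint speeds; "joint_torque": joint torques, N m; "position": TCP position; "tool_rot": TCP orientation; "ft_force": force on the tool from outside, world axes, zero at the start; "moment": the same for the moment, N m; "grip_width": finger opening in m.
Only numpy, scipy, OpenCV 4.12 (cv2) and the standard library are available. Lean on these libraries where they do the work, as an engineer would, in place of code of your own. Each camera call takes 0.05 s, during which the arm holds its last target. There are 200 camera calls.

## Working session

There is one attempt and no reset: what is moved stays moved. The work goes in short steps, Python scripts to look and compute and a tool call to move; the robot and the scene stay as the last step left them, time stands still between calls to the robot, and variables do not carry over. Pictures are saved under pics/ and viewed, about 8 in all and at most 12, crops included, and the job is handed in when it is done.

Besides the shell and the picture viewer there is one more tool, called after "Call:" as name(argument=value, ...) on one line, values as JSON. arm_command: Moves the arm, as the interface text tells. Its arguments: {"type":"object","properties":{"plan":{"type":"array"},"grip_force":{"type":"number"}},"required":["plan"]}

```bash
mkdir -p pics
cat > h.py <<'E'
import numpy as np,cv2
from rig import robot,optics,workorder
from scipy.spatial.transform import Rotation as R
def cam(n):
    o=robot.get_obs(); im,d=optics.camera(n); i=optics.camera_info(n); K=np.array(i['mtx'])
    if n=='wrist':
        T=np.eye(4);T[:3,:3]=R.from_quat(o['tool_rot']).as_matrix();T[:3,3]=o['position'];T=T@np.array(i['tool_from_camera'])
    else:
        T=np.eye(4);r=np.array(i['rotation']);T[:3,:3]=r if r.shape==(3,3) else R.from_quat(r).as_matrix();T[:3,3]=i['position']
    return im,d,K,T
def cloud(d,K,T):
    v,u=np.mgrid[:d.shape[0],:d.shape[1]]
    p=np.stack([(u-K[0,2])/K[0,0]*d,(v-K[1,2])/K[1,1]*d,d],-1)
    return p@T[:3,:3].T+T[:3,3]
def ray(u,v,z,K,T):
    r=T[:3,:3]@np.linalg.solve(K,[u,v,1]); return T[:3,3]+r*(z-T[2,3])/r[2]
E
python3 - <<'E'
from h import *
print(robot.get_obs())
for n in('scene','top'):
    im,d,K,T=cam(n); cv2.imwrite(f'pics/{n}0.png',im); np.savez(f'{n}0.npz',im=im,d=d,K=K,T=T); print(n,K,T,(d>0).mean())
E
```

```text
{'time': 0.0, 'q': array([ 1.05549014e+00,  5.28446881e-01,  1.43389284e+00,  1.25238994e-05,
        1.18140740e+00, -1.78493813e-01]), 'joint_velocities': array([0.00209059, 0.0008115 , 0.00011328, 0.00081307, 0.00166225,
       0.0006558 ]), 'joint_torque': array([ 1.11293843e-04, -4.40038133e+01, -1.76591724e+01,  6.31416868e-02,
        5.84713288e-02, -2.00482464e-04]), 'position': array([0.20610929, 0.58917925, 0.18398659]), 'tool_rot': array([-0.40943902,  0.57742426,  0.40879961,  0.57604148]), 'ft_force': array([-0.30608278, -0.22696253,  0.20970517]), 'moment': array([0.0571024 , 0.06167865, 0.01910202]), 'grip_width': 0.0868594420570902}
scene [[462.37655804   0.         281.78595156]
 [  0.         462.37655804 212.38579475]
 [  0.           0.           1.        ]] [[ 0.75317476  0.43564113 -0.49289409  1.12810596]
 [ 0.6574779  -0.47435116  0.58541761 -0.66428435]
 [ 0.0212271  -0.76498875 -0.64369374  0.84672561]
 [ 0.          0.          0.          1.        ]] 0.9961181972789116
top [[393.28581079   0.         279.81965154]
 [  0.         393.28581079 210.49514402]
 [  0.           0.           1.        ]] [[-0.00442446 -0.98508793  0.17199474  0.37387948]
 [-0.99998526  0.00381713 -0.00386165  0.01869256]
 [ 0.00314753 -0.17200929 -0.9850903   1.16534732]
 [ 0.          0.          0.          1.        ]] 0.9959821428571428
```

View pics/top0.png

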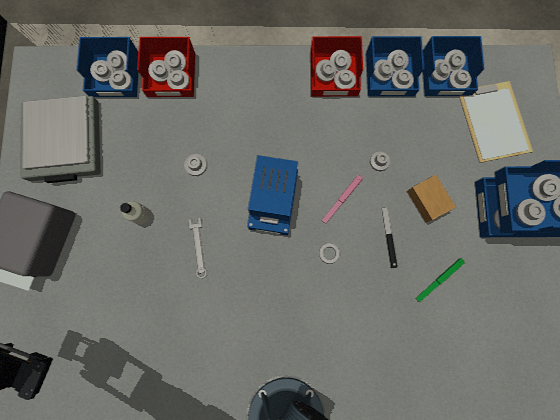

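View pics/scene0.png

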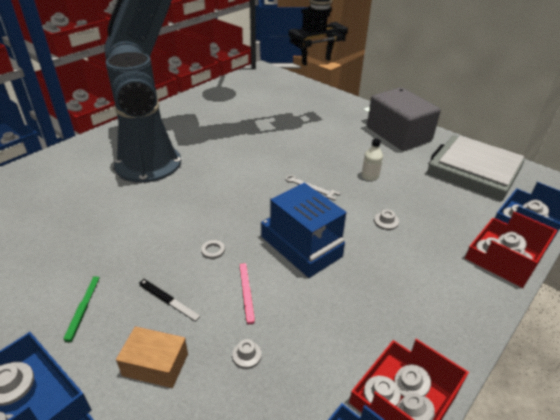

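Run:
```python
from h import *
f=np.load('top0.npz');im,d,K,T=[f[k] for k in('im','d','K','T')];P=cloud(d,K,T)
hsv=cv2.cvtColor(im,cv2.COLOR_BGR2HSV)
def sub(m,x0,y0,x1,y1):
    o=np.zeros_like(m);o[y0:y1,x0:x1]=m[y0:y1,x0:x1];return o
# bar
m=sub((im.max(2)<60),375,200,405,275); v,u=np.nonzero(m); q=np.array([ray(a,b,.014,K,T)[:2] for a,b in zip(u,v)])
r=cv2.minAreaRect(q.astype(np.float32)*1000);print('handle',len(q),q.mean(0),r)
m=sub((im.min(2)>165),375,200,400,243); v,u=np.nonzero(m); q2=np.array([ray(a,b,.009,K,T)[:2] for a,b in zip(u,v)])
r=cv2.minAreaRect(q2.astype(np.float32)*1000);print('blade',len(q2),q2.mean(0),r)
h=q.mean(0);b=q2.mean(0);dr=(b-h)/np.linalg.norm(b-h);print('dir',dr,np.arctan2(dr[1],dr[0]),np.linalg.norm(b-h))
print('bar z',np.median(P[245:255,390:394,2]),np.median(P[215:225,386:388,2]), 'bench',np.median(P[280:300,300:340,2]))
# station hood top
box=sub((P[...,2]>.14)&(P[...,2]<.165),240,140,310,245); q=P[box][:,:2];print('top z',np.median(P[box][:,2]))
r=cv2.minAreaRect((q*1000).astype(np.float32));print('hoodtop',len(q),r,cv2.boxPoints(r))
box=sub((P[...,2]>.045)&(P[...,2]<.065),240,140,310,245);q=P[box];r=cv2.minAreaRect((q[:,:2]*1000).astype(np.float32));print('sill',len(q),np.median(q[:,2]),r,cv2.boxPoints(r))
cv2.imwrite('pics/c.png',cv2.resize(im[140:310,180:480],None,fx=2.6,fy=2.6,interpolation=cv2.INTER_CUBIC))
```

```text
handle 203 [ 0.45663149 -0.31039625] ((455.3940734863281, -310.9159240722656), (98.43460845947266, 18.415000915527344), 6.581104755401611)
blade 1 [ 0.50696484 -0.30551315] ((506.9648742675781, -305.5131530761719), (0.0, 0.0), 0.0)
dir [0.99532699 0.09656182] 0.09671251221716211 0.05056965790991006
bar z 0.012967361662639454 0.007808789520493908 bench -0.0003362325458010629
top z 0.1491084337385542
hoodtop 2345 ((621.3875732421875, 33.59367752075195), (111.91569519042969, 152.64779663085938), 81.06412506103516) [[537.29816   -9.829689]
 [688.0932   -33.540314]
 [705.477     77.017044]
 [554.68195  100.72767 ]]
sill 535 0.054222636951587244 ((605.7506713867188, 35.84677505493164), (119.73312377929688, 191.45321655273438), 80.6483383178711) [[501.5684    -7.669178]
 [690.4771   -38.779095]
 [709.933     79.36273 ]
 [521.02423  110.47264 ]]
```

View pics/c.png

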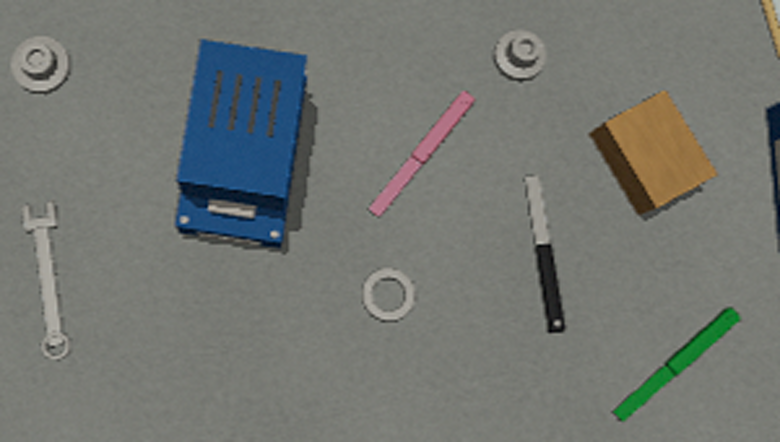

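```bash
cat >> h.py <<'E'
ST=np.array([.613,.0347]);SY=-.158
def go(p,yaw,pitch=0):
    """needed shift (cm) in the current tool frame, then turn (rotvec); tool down with tool +-y along yaw"""
    o=robot.get_obs();Rc=R.from_quat(o['tool_rot']).as_matrix()
    print('t',o['time'],'pos',o['position'].round(4),'F',o['ft_force'].round(1),'w',round(o['grip_width'],4));print('axes xyz cols',Rc.round(3).tolist())
    print('shift cm',(Rc.T@(np.array(p)-o['position'])*100).round(2))
    for s in(1,-1):
        y=s*np.array([np.cos(yaw),np.sin(yaw),0]);x=np.array([0,0,-1.]);G=np.c_[x,y,np.cross(x,y)]
        print(' turn',s,R.from_matrix(Rc.T@G).as_rotvec().round(3))
E
python3 -c "
from h import *
go([.45,.3,.30],.105);go([.481,-.308,.12],.105)"
```

```text
t 0.1 pos [0.2061 0.5893 0.1841] F [ 0.1 -0.4 -0.1] w 0.0871
axes xyz cols [[-0.001, -0.944, 0.33], [-0.002, 0.33, 0.944], [-1.0, 0.0, -0.002]]
shift cm [-11.57 -32.57 -19.26]
 turn 1 [ 2.7e+00 -1.0e-03  2.0e-03]
 turn -1 [-0.442 -0.002 -0.001]
t 0.1 pos [0.2061 0.5893 0.1841] F [ 0.1 -0.4 -0.1] w 0.0871
axes xyz cols [[-0.001, -0.944, 0.33], [-0.002, 0.33, 0.944], [-1.0, 0.0, -0.002]]
shift cm [  6.53 -55.59 -75.59]
 turn 1 [ 2.7e+00 -1.0e-03  2.0e-03]
 turn -1 [-0.442 -0.002 -0.001]
```

Call:
arm_command(plan=[[-5.8,0,0,0,0,0,8.7],[-5.8,0,0,0,0,0,8.7],[0,-5,-3,0,0,0,8.7],[0,-5,-3,0,0,0,8.7],[0,-5,-3,0,0,0,8.7],[0,-5,-3,0,0,0,8.7],[0,-5,-3,0,0,0,8.7],[0,-5,-3,0,0,0,8.7],[0,-2.5,-1.3,0,0,0,8.7]])

```text
time: 1.23
position: [0.4543, 0.2927, 0.3003]
tool_rot: [-0.412, 0.578, 0.41, 0.573]
ft_force: [-0.1, 1.1, 0.1]
grip_width: 0.087
```

```bash
python3 -c "
from h import *
go([.481,-.308,.20],.105)"
```

```text
t 1.225 pos [0.4543 0.2927 0.3003] F [-0.1  1.1  0.1] w 0.087
axes xyz cols [[-0.003, -0.946, 0.324], [-0.007, 0.324, 0.946], [-1.0, 0.001, -0.008]]
shift cm [ 10.44 -22.01 -55.88]
 turn 1 [ 2.706 -0.004  0.01 ]
 turn -1 [-0.435 -0.007 -0.003]
```

Call:
arm_command(plan=[[0,-2.2,-5.6,0,0,0,8.7],[0,-2.2,-5.6,0,0,0,8.7],[0,-2.2,-5.6,0,0,0,8.7],[0,-2.2,-5.6,0,0,0,8.7],[0,-2.2,-5.6,0,0,0,8.7],[0,-2.2,-5.6,0,0,0,8.7],[0,-2.2,-5.6,0,0,0,8.7],[1,-2.2,-5.6,0,0,0,8.7],[4,-2.2,-5.6,-0.15,0,0,8.7],[4,0,0,-0.15,0,0,8.7],[1,0,0,-0.13,0,0,8.7],[0,0,0,0,0,0,8.7]])

```text
time: 2.72
position: [0.4772, -0.2596, 0.2032]
tool_rot: [0.526, -0.475, -0.526, -0.47]
ft_force: [-0.3, 0.6, 0.9]
grip_width: 0.0868
```

Run:
```python
from h import *
im,d,K,T=cam('wrist');cv2.imwrite('pics/w1.png',im);P=cloud(d,K,T)
go([.481,-.308,.10],.105)
m=(im.max(2)<60)&(abs(P[...,2]-.012)<.008)&(abs(P[...,0]-.46)<.1)&(abs(P[...,1]+.31)<.05)
r=cv2.minAreaRect((P[m][:,:2]*1000).astype(np.float32));print('handle',m.sum(),P[m].mean(0),r)
m=(P[...,2]>.005)&(P[...,2]<.02)&(abs(P[...,0]-.49)<.14)&(abs(P[...,1]+.305)<.05)
r=cv2.minAreaRect((P[m][:,:2]*1000).astype(np.float32));print('bar',m.sum(),P[m].mean(0),r,cv2.boxPoints(r).tolist())
```

```text
t 2.775 pos [ 0.4773 -0.2595  0.2036] F [0.4 1.2 0. ] w 0.087
axes xyz cols [[-0.004, -0.994, -0.105], [-0.006, -0.105, 0.994], [-1.0, 0.005, -0.006]]
shift cm [10.39  0.09 -4.8 ]
 turn 1 [-3.141  0.008 -0.009]
 turn -1 [ 0.001 -0.006 -0.005]
handle 1254 [ 0.45177004 -0.31437041  0.01344092] ((455.9400634765625, -314.29827880859375), (97.24874877929688, 17.342180252075195), 6.019315719604492)
bar 2322 [ 0.48638799 -0.31111037  0.01186371] ((494.7281188964844, -310.6788024902344), (175.25717163085938, 18.334144592285156), 6.0404744148254395) [[406.62139892578125, -310.78387451171875], [408.55072021484375, -329.0162353515625], [582.8348388671875, -310.57373046875], [580.905517578125, -292.34136962890625]]
```

View pics/w1.png

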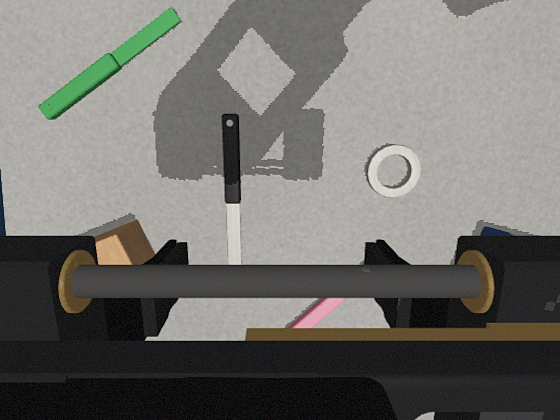

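Call:
arm_command(plan=[[3,0.1,-5.2,0,-0.006,-0.005,8.7],[5,0,0,0,0,0,8.7],[5,0,0,0,0,0,8.7],[2,0,0,0,0,0,8.7],[0,0,0,0,0,0,8.7]])

```text
time: 3.4
position: [0.488, -0.3158, 0.0562]
tool_rot: [0.529, -0.474, -0.519, -0.475]
ft_force: [0.2, -0.3, 0.7]
grip_width: 0.0872
```

```bash
python3 -c "
from h import *
go([.4818,-.311,.004],.105)"
```

```text
t 3.4 pos [ 0.488  -0.3158  0.0562] F [ 0.2 -0.3  0.7] w 0.0872
axes xyz cols [[0.011, -0.995, -0.098], [-0.009, -0.098, 0.995], [-1.0, -0.01, -0.01]]
shift cm [5.2  0.63 0.59]
 turn 1 [3.135 0.016 0.016]
 turn -1 [-0.006 -0.01   0.01 ]
```

Call:
arm_command(plan=[[2.5,0.6,0.5,-0.006,-0.01,0.01,8.7],[1.5,0,0,0,0,0,8.7],[0.8,0,0,0,0,0,8.7],[0,0,0,0,0,0,8.7]])

```text
time: 3.9
position: [0.4866, -0.3147, 0.0123]
tool_rot: [0.529, -0.474, -0.521, -0.473]
ft_force: [-0.2, -0.3, 0.0]
grip_width: 0.0867
```

```bash
python3 -c "
from h import *
go([.4818,-.311,.004],.105)"
```

```text
t 3.9 pos [ 0.4866 -0.3147  0.0123] F [-0.2 -0.3  0. ] w 0.0867
axes xyz cols [[0.009, -0.995, -0.103], [-0.008, -0.103, 0.995], [-1.0, -0.008, -0.009]]
shift cm [0.82 0.45 0.42]
 turn 1 [3.14  0.012 0.014]
 turn -1 [-0.002 -0.009  0.008]
```

Call:
arm_command(plan=[[0.4,0.5,0.5,0,-0.01,0.01,8.7],[0.4,0.1,0.1,0,0,0,8.7],[0,0,0,0,0,0,8.7]])

```text
time: 4.28
position: [0.4806, -0.3098, 0.0053]
tool_rot: [0.525, -0.474, -0.525, -0.473]
ft_force: [0.2, 0.3, -0.1]
grip_width: 0.087
```

```bash
python3 -c "
from h import *
go([.4818,-.311,.004],.105)"
```

```text
t 4.275 pos [ 0.4806 -0.3098  0.0053] F [ 0.2  0.3 -0.1] w 0.087
axes xyz cols [[-0.001, -0.995, -0.103], [-0.001, -0.103, 0.995], [-1.0, 0.001, -0.001]]
shift cm [ 0.13 -0.11 -0.13]
 turn 1 [ 3.14e+00 -1.00e-03  1.00e-03]
 turn -1 [-0.002 -0.001 -0.001]
```

Close, with a strong grip, then lift a little.

Call:
arm_command(plan=[[0.15,0,0,0,0,0,4],[0,0,0,0,0,0,0.5],[0,0,0,0,0,0,0.5],[0,0,0,0,0,0,0.5],[0,0,0,0,0,0,0.5],[0,0,0,0,0,0,0.5],[-2,0,0,0,0,0,0.5],[-4,0,0,0,0,0,0.5],[-4,0,0,0,0,0,0.5],[0,0,0,0,0,0,0.5]], grip_force=45)

```text
time: 5.52
position: [0.4806, -0.3098, 0.1059]
tool_rot: [-0.525, 0.474, 0.525, 0.473]
ft_force: [-0.1, 0.0, -0.8]
grip_width: 0.006
```

```bash
python3 -c "
from h import *
go([.40,.073,.20],-.158)"
```

```text
t 5.525 pos [ 0.4806 -0.3098  0.1059] F [-0.1  0.  -0.8] w 0.006
axes xyz cols [[-0.001, -0.995, -0.103], [-0.0, -0.103, 0.995], [-1.0, 0.001, 0.0]]
shift cm [-9.4   4.09 38.91]
 turn 1 [-2.881e+00  2.000e-03 -0.000e+00]
 turn -1 [ 0.261 -0.    -0.001]
```

Run:
```python
from h import *
o=robot.get_obs();print(o['grip_width'],o['ft_force'])
a,d,K,T=cam('top');b,_,_,_=cam('scene');w,_,_,_=cam('wrist')
cv2.imwrite('pics/g1.png',np.hstack([cv2.resize(b[200:400,20:300],None,fx=1.4,fy=1.4),cv2.resize(w,(373,280))]))
```

```text
0.005982363871126825 [-0.08052     0.03848807 -0.78346045]
```

View pics/g1.png

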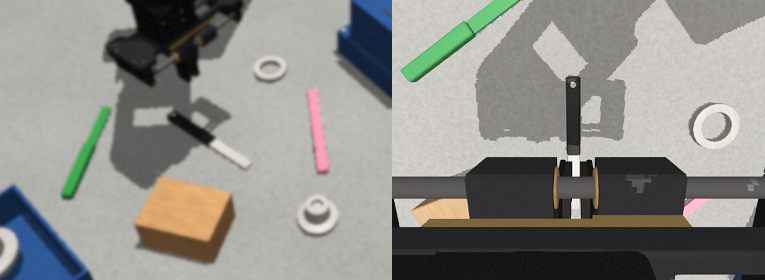

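```bash
cat >> h.py <<'E'
def bar():
    im,d,K,T=cam('wrist');P=cloud(d,K,T)
    m=(im.max(2)<60)&(abs(P[...,2]-.012)<.008)&(abs(P[...,0]-.46)<.12)&(abs(P[...,1]+.31)<.05)
    r=cv2.minAreaRect((P[m][:,:2]*1000).astype(np.float32));print('handle',m.sum(),r,np.median(P[m][:,2]),cv2.boxPoints(r).tolist())
    im,d,K,T=cam('top');P=cloud(d,K,T)
    m=np.zeros(d.shape,bool);m[200:275,375:405]=1;m&=(P[...,2]>.004)&(P[...,2]<.03)
    print('top z range',m.sum(),P[m].min(0),P[m].max(0))
E
python3 -c "
from h import *
bar();go([.4818,-.311,.004],.105)"
```

```text
handle 2024 ((455.548583984375, -314.3738708496094), (96.89315032958984, 16.99347686767578), 6.075967311859131) 0.013797609279850243 [[406.47479248046875, -311.05279541015625], [408.27349853515625, -327.9508056640625], [504.62237548828125, -317.6949462890625], [502.82366943359375, -300.79693603515625]]
top z range 92 [ 0.51334498 -0.35075321  0.00407102] [ 0.60137986 -0.27620575  0.01538263]
t 5.775 pos [ 0.4777 -0.3072  0.1014] F [-0.  -0.5  0.4] w 0.0051
axes xyz cols [[-0.009, -0.995, -0.103], [0.007, -0.103, 0.995], [-1.0, 0.008, 0.008]]
shift cm [ 9.73 -0.45 -0.5 ]
 turn 1 [ 3.139 -0.013 -0.012]
 turn -1 [-0.002  0.008 -0.008]
```

Call:
arm_command(plan=[[0,0,0,0,0,0,4],[0,0,0,0,0,0,4],[0,0,0,0,0,0,4],[0,0,0,0,0,0,4]])

```text
time: 6.28
position: [0.4764, -0.3061, 0.0986]
tool_rot: [-0.519, 0.474, 0.531, 0.473]
ft_force: [0.2, 0.3, 1.2]
grip_width: 0.0355
```

Call:
arm_command(plan=[[3,-0.5,-0.6,0,0.015,-0.015,4.2],[3,0,0,0,0,0,4.2],[2.4,0,0,0,0,0,4.2],[0,0,0,0,0,0,4.2]])

```text
time: 6.78
position: [0.4835, -0.3129, 0.0136]
tool_rot: [0.528, -0.474, -0.522, -0.474]
ft_force: [-0.2, 0.6, 0.2]
grip_width: 0.0422
```

```bash
python3 -c "
from h import *
go([.481,-.3117,.004],.105)"
```

```text
t 6.775 pos [ 0.4835 -0.3129  0.0136] F [-0.2  0.6  0.2] w 0.0422
axes xyz cols [[0.007, -0.995, -0.103], [-0.006, -0.103, 0.995], [-1.0, -0.006, -0.007]]
shift cm [0.95 0.24 0.15]
 turn 1 [3.139 0.01  0.01 ]
 turn -1 [-0.002 -0.007  0.006]
```

Call:
arm_command(plan=[[0.5,0.2,0.2,0,-0.007,0.006,4.2],[0.5,0,0,0,0,0,4.2],[0,0,0,0,0,0,1],[0,0,0,0,0,0,0],[0,0,0,0,0,0,0],[0,0,0,0,0,0,0],[0,0,0,0,0,0,0],[0,0,0,0,0,0,0]])

```text
time: 7.78
position: [0.4833, -0.313, 0.0065]
tool_rot: [0.527, -0.473, -0.523, -0.474]
ft_force: [1.0, 0.2, 0.3]
grip_width: 0.0008
```

```bash
python3 -c "
from h import *
go([.40,.073,.20],-.158)"
```

```text
t 7.775 pos [ 0.4833 -0.313   0.0065] F [1.  0.2 0.3] w 0.0008
axes xyz cols [[0.005, -0.995, -0.103], [-0.004, -0.103, 0.995], [-1.0, -0.004, -0.004]]
shift cm [-19.53   4.24  39.17]
 turn 1 [-2.881 -0.007 -0.005]
 turn -1 [ 0.261 -0.004  0.005]
```

Run:
```python
from h import *
im,d,K,T=cam('wrist');P=cloud(d,K,T)
b,_,_,_=cam('scene')
cv2.imwrite('pics/g2.png',np.vstack([im[:, :],cv2.resize(b[240:340,100:240],(560,180))[:180]]))
```

```text
(no output)
```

View pics/g2.png

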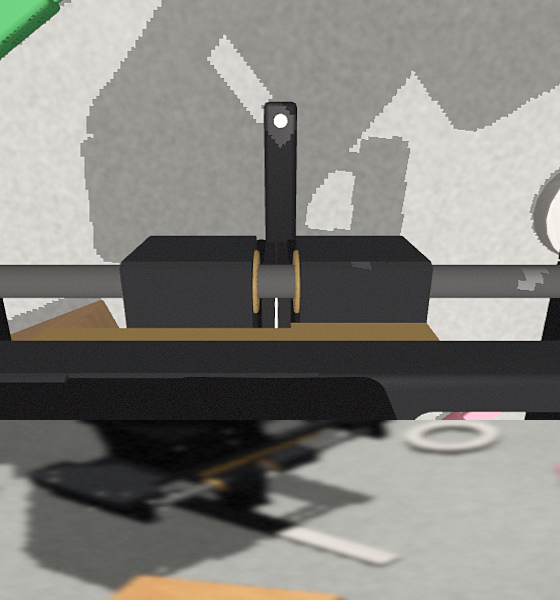

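Call:
arm_command(plan=[[-2,0,0,0,-0.005,0.005,0],[-2,0,0,0,0,0,0],[-2,0,0,0,0,0,0],[0,0,0,0,0,0,0]])

```text
time: 8.38
position: [0.4828, -0.3125, 0.0672]
tool_rot: [-0.524, 0.474, 0.526, 0.474]
ft_force: [-0.1, -0.7, -1.0]
grip_width: 0.0003
```

```bash
cat > f.py <<'E'
from h import *
def fing():
    im,d,K,T=cam('wrist');Tc=np.array(optics.camera_info('wrist')['tool_from_camera']);Q=cloud(d,K,Tc)
    m=(d>0)&(abs(Q[...,1])<.03)&(abs(Q[...,2])<.07)&(Q[...,0]>-.06)&(Q[...,0]<.04)
    print('w',robot.get_obs()['grip_width'],'Tc',Tc.round(3).tolist())
    for z in np.arange(-.065,.066,.01):
        k=m&(abs(Q[...,2]-z)<.005)
        if k.any(): print(round(z,3),k.sum(),'maxx',Q[k][:,0].max().round(4),'y',Q[k][:,1].min().round(3),Q[k][:,1].max().round(3))
if __name__=='__main__':
    fing();bar();go([.481,-.3117,.004],.105)
E
python3 f.py
```

```text
w 0.0003692990748583515 Tc [[-0.0, -0.245, 0.97, -0.2], [-0.001, -0.97, -0.245, 0.066], [1.0, -0.001, -0.0, -0.001], [0.0, 0.0, 0.0, 1.0]]
-0.015 5 maxx -0.0389 y 0.01 0.011
-0.005 375 maxx -0.036 y 0.004 0.011
0.005 269 maxx -0.0363 y 0.008 0.011
handle 2612 ((455.68829345703125, -314.3059997558594), (97.41793823242188, 17.09322738647461), 6.219114780426025) 0.013795912227578117 [[406.3401184082031, -311.0863952636719], [408.1918640136719, -328.0790100097656], [505.0364685058594, -317.5256042480469], [503.1847229003906, -300.5329895019531]]
top z range 7 [ 0.5827294  -0.35929695  0.00459613] [ 0.60407066 -0.32353469  0.00653761]
t 8.525 pos [ 0.4813 -0.3112  0.0652] F [-0.4 -0.4  0.3] w 0.0004
axes xyz cols [[-0.006, -0.995, -0.103], [0.006, -0.103, 0.995], [-1.0, 0.005, 0.006]]
shift cm [ 6.12  0.01 -0.09]
 turn 1 [ 3.139 -0.008 -0.01 ]
 turn -1 [-0.002  0.006 -0.005]
```

Call:
arm_command(plan=[[2,0,0,0,0.006,-0.005,0],[2,0,-0.1,0,0,0,0],[1,0,0,0,0,0,0],[0.2,0,0,0,0,0,0]])

```text
time: 9.02
position: [0.4797, -0.3107, 0.0087]
tool_rot: [-0.523, 0.474, 0.527, 0.474]
ft_force: [0.4, -0.9, -0.4]
grip_width: 0.0004
```

Call:
arm_command(plan=[[0.2,0,0,0,0,0,0],[0.2,0,0,0,0,0,0]])

```text
time: 9.28
position: [0.48, -0.3109, 0.0049]
tool_rot: [-0.523, 0.474, 0.527, 0.474]
ft_force: [-0.1, -0.1, -0.6]
grip_width: 0.0004
```

Call:
arm_command(plan=[[0.2,0,0,0,0,0,0],[0.2,0,0,0,0,0,0]])

```text
time: 9.52
position: [0.4806, -0.3113, 0.0015]
tool_rot: [-0.524, 0.474, 0.526, 0.474]
ft_force: [0.1, 0.0, -0.3]
grip_width: 0.0005
```

Call:
arm_command(plan=[[0.2,0,0,0,0,0,0],[0.2,0,0,0,0,0,0]])

```text
time: 9.78
position: [0.4808, -0.3115, -0.0025]
tool_rot: [-0.524, 0.474, 0.526, 0.474]
ft_force: [1.2, 0.9, 0.3]
grip_width: 0.0008
```

Run:
```python
from h import *
o=robot.get_obs();print(o['position'],o['ft_force'],o['joint_torque'].round(2))
b,d,K,T=cam('scene');P=cloud(d,K,T);a,_,_,_=cam('top')
# project TCP and grasp pt into scene
for n,(im,K,T) in {'s':(b,K,T)}.items():
  for dx in(0,-.019,-.07):
    p=o['position']+R.from_quat(o['tool_rot']).as_matrix()@[dx,0,0];c=T[:3,:3].T@(p-T[:3,3]);uv=K@c/c[2];print(dx,uv[:2],c[2])
cv2.imwrite('pics/g3.png',cv2.resize(b[200:340,80:260],None,fx=4,fy=4,interpolation=cv2.INTER_CUBIC))
```

```text
[ 0.48076977 -0.31148379 -0.00245689] [1.17631258 0.90567011 0.28161218] [  0.   -44.46  -9.43  -0.05   0.05   0.  ]
0 [163.78981213 298.7436065 ] 1.0722173030554298
-0.019 [162.60245134 293.41222654] 1.0599592140893155
-0.07 [159.27518167 278.4724215 ] 1.0270559226539557
```

View pics/g3.png

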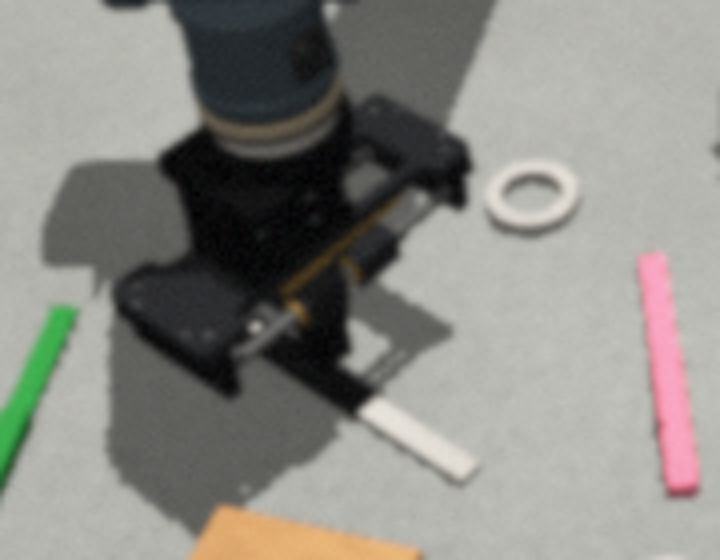

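Call:
arm_command(plan=[[0.2,0,0,0,0,0,0],[0.2,0,0,0,0,0,0]])

```text
time: 10.12
position: [0.4807, -0.3114, -0.0068]
tool_rot: [-0.524, 0.474, 0.526, 0.474]
ft_force: [0.3, -0.1, -0.0]
grip_width: 0.0008
```

Call:
arm_command(plan=[[0.2,0,0,0,0,0,0],[0.1,0,0,0,0,0,0]])

```text
time: 10.38
position: [0.4806, -0.3114, -0.0101]
tool_rot: [-0.524, 0.474, 0.526, 0.474]
ft_force: [-0.2, 0.2, 0.9]
grip_width: 0.0001
```

Call:
arm_command(plan=[[0.2,0,0,0,0,0,0],[0.1,0,0,0,0,0,0]])

```text
time: 10.62
position: [0.4806, -0.3113, -0.0134]
tool_rot: [-0.524, 0.474, 0.526, 0.474]
ft_force: [0.5, -0.8, 0.0]
grip_width: 0.0005
```

Call:
arm_command(plan=[[0.2,0,0,0,0,0,0],[0.1,0,0,0,0,0,0]])

```text
time: 10.88
position: [0.4806, -0.3114, -0.0165]
tool_rot: [-0.524, 0.474, 0.526, 0.474]
ft_force: [-0.0, -0.2, -0.2]
grip_width: 0.0003
```

Call:
arm_command(plan=[[0.2,0,0,0,0,0,0],[0.1,0,0,0,0,0,0]])

```text
time: 11.12
position: [0.4806, -0.3114, -0.0198]
tool_rot: [-0.524, 0.474, 0.526, 0.474]
ft_force: [0.1, 0.9, -0.1]
grip_width: 0.0007
```

Call:
arm_command(plan=[[0.2,0,0,0,0,0,0],[0.1,0,0,0,0,0,0]])

```text
time: 11.38
position: [0.4806, -0.3113, -0.023]
tool_rot: [-0.524, 0.474, 0.526, 0.474]
ft_force: [-0.8, -0.0, -0.2]
grip_width: 0.0003
```

Run:
```python
from h import *
from f import fing
o=robot.get_obs();p=o['position']
b,d,K,T=cam('scene');P=cloud(d,K,T)
m=(np.hypot(P[...,0]-p[0],P[...,1]-p[1])<.03)
h,e=np.histogram(P[m][:,2],np.arange(-.005,.16,.005));print(dict(zip(e.round(3),h)))
fing()
cv2.imwrite('pics/g4.png',cv2.resize(b[230:320,100:220],None,fx=5,fy=5,interpolation=cv2.INTER_CUBIC))
```

```text
{np.float64(-0.005): np.int64(81), np.float64(0.0): np.int64(129), np.float64(0.005): np.int64(29), np.float64(0.01): np.int64(58), np.float64(0.015): np.int64(33), np.float64(0.02): np.int64(15), np.float64(0.025): np.int64(21), np.float64(0.03): np.int64(20), np.float64(0.035): np.int64(18), np.float64(0.04): np.int64(18), np.float64(0.045): np.int64(10), np.float64(0.05): np.int64(11), np.float64(0.055): np.int64(1), np.float64(0.06): np.int64(0), np.float64(0.065): np.int64(0), np.float64(0.07): np.int64(0), np.float64(0.075): np.int64(0), np.float64(0.08): np.int64(0), np.float64(0.085): np.int64(0), np.float64(0.09): np.int64(4), np.float64(0.095): np.int64(5), np.float64(0.1): np.int64(5), np.float64(0.105): np.int64(20), np.float64(0.11): np.int64(21), np.float64(0.115): np.int64(12), np.float64(0.12): np.int64(23), np.float64(0.125): np.int64(26), np.float64(0.13): np.int64(23), np.float64(0.135): np.int64(41), np.float64(0.14): np.int64(32), np.float64(0.145): np.int64(26), np.float64(0.15): np.int64(22)}
w 0.0005966198149763477 Tc [[-0.0, -0.245, 0.97, -0.2], [-0.001, -0.97, -0.245, 0.066], [1.0, -0.001, -0.0, -0.001], [0.0, 0.0, 0.0, 1.0]]
-0.065 792 maxx -0.021 y 0.007 0.03
-0.055 774 maxx -0.0212 y 0.008 0.03
-0.045 781 maxx -0.0211 y 0.008 0.03
-0.035 791 maxx -0.0215 y 0.008 0.03
-0.025 780 maxx -0.0213 y 0.008 0.03
-0.015 778 maxx -0.0212 y 0.005 0.03
-0.005 1219 maxx -0.0311 y -0.03 0.03
0.005 1012 maxx -0.0217 y 0.008 0.03
0.015 779 maxx -0.021 y 0.008 0.03
0.025 795 maxx -0.0208 y 0.007 0.03
0.035 782 maxx -0.0211 y 0.008 0.03
0.045 783 maxx -0.0204 y 0.008 0.03
0.055 798 maxx -0.0206 y 0.008 0.03
0.065 818 maxx -0.0212 y 0.004 0.03
```

View pics/g4.png

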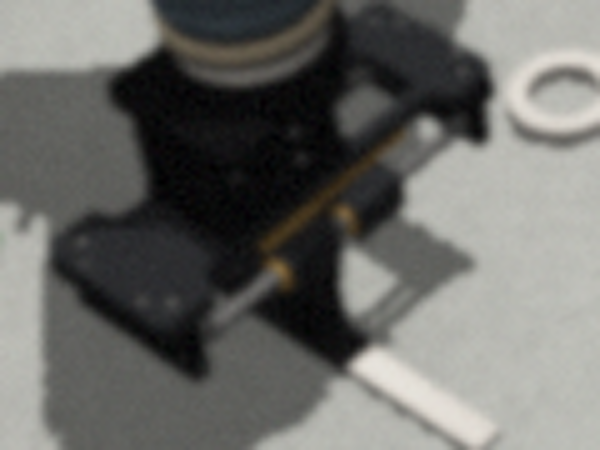

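Call:
arm_command(plan=[[0.2,0,0,0,0,0,0],[0.1,0,0,0,0,0,0]])

```text
time: 11.72
position: [0.4807, -0.3115, -0.0231]
tool_rot: [-0.524, 0.474, 0.526, 0.474]
ft_force: [0.1, 0.8, 4.8]
grip_width: 0.0003
```

Call:
arm_command(plan=[[0.2,0,0,0,0,0,0],[0.1,0,0,0,0,0,0]])

```text
time: 11.98
position: [0.4807, -0.3115, -0.0232]
tool_rot: [-0.525, 0.474, 0.526, 0.473]
ft_force: [-1.7, 0.3, 2.4]
grip_width: 0.0005
```

Call:
arm_command(plan=[[-1.5,0,0,0,0,0,4.2],[0,0,0,0,0,0,4.2],[0,0,0,0,0,0,4.2],[0,0,0,0,0,0,4.2],[0,0,0,0,0,0,4.2],[0,0,0,0,0,0,4.2]])

```text
time: 12.72
position: [0.4809, -0.3117, -0.0074]
tool_rot: [-0.525, 0.474, 0.525, 0.473]
ft_force: [-0.8, 0.2, -1.1]
grip_width: 0.0411
```

```bash
python3 -c "
from h import *
go([.481,-.3117,-.034],.105)"
```

```text
t 12.725 pos [ 0.4809 -0.3117 -0.0074] F [-0.8  0.2 -1.1] w 0.0411
axes xyz cols [[-0.001, -0.995, -0.103], [0.0, -0.103, 0.995], [-1.0, 0.001, 0.0]]
shift cm [ 2.66 -0.01 -0.01]
 turn 1 [ 3.14e+00 -1.00e-03 -1.00e-03]
 turn -1 [-0.002  0.    -0.001]
```

Call:
arm_command(plan=[[1,0,0,0,0,0,4.2],[1,0,0,0,0,0,4.2],[0.5,0,0,0,0,0,4.2],[0.2,0,0,0,0,0,4.2],[0,0,0,0,0,0,4.2]])

```text
time: 13.35
position: [0.4804, -0.3112, -0.0371]
tool_rot: [-0.524, 0.474, 0.526, 0.473]
ft_force: [-0.1, 0.6, 4.1]
grip_width: 0.0421
```

Call:
arm_command(plan=[[-0.15,0,0,0,0,0,1],[0,0,0,0,0,0,0],[0,0,0,0,0,0,0],[0,0,0,0,0,0,0],[0,0,0,0,0,0,0],[0,0,0,0,0,0,0],[0,0,0,0,0,0,0]], grip_force=45)

```text
time: 14.22
position: [0.4807, -0.3114, -0.0352]
tool_rot: [-0.525, 0.474, 0.526, 0.473]
ft_force: [-0.5, -0.6, 0.9]
grip_width: 0.0175
```

Call:
arm_command(plan=[[-2,0,0,0,0,0,0],[-4,0,0,0,0,0,0],[-4,0,0,0,0,0,0],[-4,0,0,0,0,0,0],[-4,0,0,0,0,0,0],[0,0,0,0,0,0,0]])

```text
time: 14.98
position: [0.4794, -0.3104, 0.1475]
tool_rot: [-0.522, 0.474, 0.528, 0.473]
ft_force: [1.5, -0.1, -2.2]
grip_width: 0.0175
```

```bash
python3 -c "
from h import *
go([.4128,.0667,.15],-.158)"
```

```text
t 14.975 pos [ 0.4794 -0.3104  0.1475] F [ 1.5 -0.1 -2.2] w 0.0175
axes xyz cols [[-0.006, -0.995, -0.103], [0.005, -0.103, 0.995], [-1.0, 0.005, 0.006]]
shift cm [-2.00e-02  2.74e+00  3.82e+01]
 turn 1 [-2.88   0.009  0.007]
 turn -1 [ 0.261  0.005 -0.006]
```

Call:
arm_command(plan=[[0,0.3,4,0,0,0,0],[0,0.3,4.4,0,0,0,0],[0,0.3,4.4,0,0,0,0],[0,0.3,4.4,0,0,0,0],[0,0.3,4.4,0,0,0,0],[0,0.3,4.4,0,0,0,0],[0,0.3,4.4,0,0,0,0],[0,0.3,4.4,0,0,0,0],[0,0.3,3,0.1,0,0,0],[0,0,0,0.1,0,0,0],[0,0,0,0.06,0.005,-0.006,0],[0,0,0,0,0,0,0]])

```text
time: 16.48
position: [0.3969, 0.078, 0.1361]
tool_rot: [-0.447, 0.547, 0.467, 0.533]
ft_force: [0.3, 0.5, -1.4]
grip_width: 0.0172
```

```bash
python3 -c "
from h import *
go([.4128,.0667,.06],-.158)"
```

```text
t 16.475 pos [0.3969 0.078  0.1361] F [ 0.3  0.5 -1.4] w 0.0172
axes xyz cols [[-0.033, -0.986, 0.166], [0.009, 0.166, 0.986], [-0.999, 0.034, 0.003]]
shift cm [ 7.54 -2.01 -0.87]
 turn 1 [ 3.133 -0.053 -0.006]
 turn -1 [-0.009  0.004 -0.034]
```

Call:
arm_command(plan=[[2,-1,-0.5,-0.009,0.004,-0.034,0],[2,-1,-0.4,0,0,0,0],[2,0,0,0,0,0,0],[1.5,0,0,0,0,0,0],[0,0,0,0,0,0,0]])

```text
time: 17.1
position: [0.4131, 0.065, 0.0559]
tool_rot: [-0.459, 0.538, 0.461, 0.536]
ft_force: [-0.8, 0.1, -1.0]
grip_width: 0.0176
```

```bash
cat >> h.py <<'E'
def tip():
    """blade in scene/top depth: bright steel near the predicted blade"""
    o=robot.get_obs();Rt=R.from_quat(o['tool_rot']).as_matrix();g=o['position']-.042*Rt[:,0];ax=-Rt[:,1]
    print('grip',g.round(4),'axis',ax.round(3),'tip pred',(g+.105*ax).round(4))
    d0=np.array([np.cos(SY),np.sin(SY)]);n0=np.array([-d0[1],d0[0]])
    for n in('scene','top'):
        im,d,K,T=cam(n);P=cloud(d,K,T);q=P-g;s=q@np.array([*d0,0]);l=q@np.array([*n0,0])
        hsv=cv2.cvtColor(im,cv2.COLOR_BGR2HSV)
        m=(s>.03)&(s<.125)&(abs(l)<.03)&(abs(q[...,2])<.03)&(hsv[...,1]<60)&(im.min(2)>90)&(P[...,2]>.02)
        if m.sum()>15:
            X=np.c_[s[m],np.ones(m.sum())];cz=np.linalg.lstsq(X,P[m][:,2],rcond=None)[0];cl=np.linalg.lstsq(X,l[m],rcond=None)[0]
            pts=P[m][:,:2]-ST
            print(n,m.sum(),'s',s[m].min().round(4),s[m].max().round(4),'z slope',cz.round(4),'z at tip',(cz@[.105,1]).round(4),'lat slope',cl.round(3),'station x max',(pts@d0).max().round(4),'y at tip',(pts@n0)[s[m]>.08].mean().round(4))
E
python3 -c "
from h import *
tip();go([.4128,.0667,.0175],-.158)"
```

```text
grip [0.4133 0.065  0.0979] axis [ 0.988 -0.153 -0.004] tip pred [0.5171 0.0489 0.0975]
scene 88 s 0.0306 0.0851 z slope [-0.0044  0.0999] z at tip 0.0995 lat slope [ 0.031 -0.003] station x max -0.1168 y at tip -0.0027
top 107 s 0.0676 0.1249 z slope [-0.5856  0.1484] z at tip 0.0869 lat slope [-0.004  0.002] station x max -0.0771 y at tip 0.0002
t 17.2 pos [0.414  0.065  0.0569] F [-0.6  0.3 -1.1] w 0.0174
axes xyz cols [[-0.002, -0.988, 0.153], [-0.0, 0.153, 0.988], [-1.0, 0.002, -0.001]]
shift cm [3.94 0.14 0.15]
 turn 1 [-3.137e+00  3.000e-03 -1.000e-03]
 turn -1 [ 0.005 -0.001 -0.002]
```

Call:
arm_command(plan=[[1.5,0.1,0.1,0.005,0,0,0],[1.5,0,0,0,0,0,0],[0.8,0,0,0,0,0,0],[0,0,0,0,0,0,0]])

```text
time: 17.7
position: [0.416, 0.0657, 0.0204]
tool_rot: [-0.461, 0.537, 0.458, 0.539]
ft_force: [-0.9, 0.0, -1.6]
grip_width: 0.0176
```

Run:
```python
from h import *
tip();go([.4577,.0588,.0175],-.158)
b,_,_,_=cam('scene');a,_,_,_=cam('top')
cv2.imwrite('pics/i1.png',np.vstack([cv2.resize(b[190:270,210:350],(700,400),interpolation=cv2.INTER_CUBIC)[:290],cv2.resize(a[180:280,230:320],(450,300)[:2] if 0 else (360,300),interpolation=cv2.INTER_CUBIC).copy() if 0 else cv2.copyMakeBorder(cv2.resize(a[190:270,230:320],(338,300),interpolation=cv2.INTER_CUBIC),0,0,0,362,cv2.BORDER_CONSTANT)]))
```

```text
grip [0.4157 0.0658 0.0624] axis [ 0.988 -0.157  0.005] tip pred [0.5195 0.0493 0.0629]
scene 51 s 0.0308 0.0718 z slope [0.0046 0.0648] z at tip 0.0652 lat slope [-0.174  0.006] station x max -0.1279 y at tip nan
top 140 s 0.0634 0.1248 z slope [0.1287 0.0519] z at tip 0.0654 lat slope [-0.045  0.005] station x max -0.0749 y at tip 0.0005
t 17.8 pos [0.4163 0.0657 0.0208] F [ 0.7  0.  -1.6] w 0.0175
axes xyz cols [[0.006, -0.988, 0.157], [-0.001, 0.157, 0.988], [-1.0, -0.006, -0.0]]
shift cm [ 0.35 -4.2  -0.04]
 turn 1 [-3.141 -0.009 -0.   ]
 turn -1 [ 0.001 -0.     0.006]h.py:45: RuntimeWarning: Mean of empty slice.
  print(n,m.sum(),'s',s[m].min().round(4),s[m].max().round(4),'z slope',cz.round(4),'z at tip',(cz@[.105,1]).round(4),'lat slope',cl.round(3),'station x max',(pts@d0).max().round(4),'y at tip',(pts@n0)[s[m]>.08].mean().round(4))
  ret = ret.dtype.type(ret / rcount)
```

View pics/i1.png

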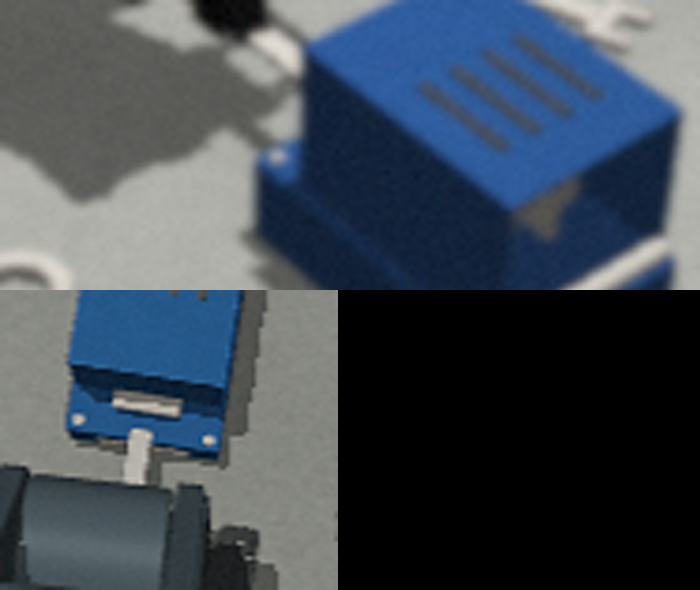

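Run:
```python
from h import *
d0=np.array([np.cos(SY),np.sin(SY)]);n0=np.array([-d0[1],d0[0]])
im,d,K,T=cam('top')
def st(u,v,z): p=ray(u,v,z,K,T)[:2]-ST;return (p@d0).round(4),(p@n0).round(4)
print('tip',st(267.5,227.3,.065),'lip front',[st(230+x/3.755,190+(y-290)/3.755,.069) for x,y in((114,404),(180,415))],'sill front',[st(230+x/3.755,190+(y-290)/3.755,.055) for x,y in((66,430),(220,456))])
print('y-rows at blade col', [ (v,im[v,268].tolist()) for v in range(214,236)])
```

```text
tip (np.float64(-0.0961), np.float64(-0.0005)) lip front [(np.float64(-0.0802), np.float64(0.0223)), (np.float64(-0.0808), np.float64(-0.0279))] sill front [(np.float64(-0.1035), np.float64(0.056)), (np.float64(-0.1051), np.float64(-0.0622))]
y-rows at blade col [(214, [50, 27, 6]), (215, [53, 34, 16]), (216, [50, 28, 4]), (217, [69, 58, 46]), (218, [101, 109, 114]), (219, [97, 103, 107]), (220, [167, 177, 182]), (221, [170, 178, 185]), (222, [106, 105, 103]), (223, [71, 39, 11]), (224, [137, 87, 35]), (225, [132, 85, 35]), (226, [130, 78, 28]), (227, [146, 144, 140]), (228, [173, 183, 188]), (229, [171, 179, 183]), (230, [171, 179, 182]), (231, [173, 182, 184]), (232, [172, 182, 184]), (233, [181, 185, 186]), (234, [179, 184, 186]), (235, [183, 188, 189])]
```

Call:
arm_command(plan=[[0.35,0,0,0,0,0.006,0],[0,0,0,0,0,0,0]])

```text
time: 18.2
position: [0.4167, 0.0657, 0.0176]
tool_rot: [-0.459, 0.537, 0.459, 0.538]
ft_force: [0.6, -0.7, -0.9]
grip_width: 0.0172
```

```bash
python3 -c "
from h import *
go([.4582,.0588,.017],-.158)"
```

```text
t 18.2 pos [0.4167 0.0657 0.0176] F [ 0.6 -0.7 -0.9] w 0.0172
axes xyz cols [[0.001, -0.988, 0.157], [-0.0, 0.157, 0.988], [-1.0, -0.001, -0.0]]
shift cm [ 0.06 -4.21 -0.03]
 turn 1 [-3.141e+00 -2.000e-03 -0.000e+00]
 turn -1 [ 0.001 -0.     0.001]
```

Call:
arm_command(plan=[[0.05,-0.6,0,0,0,0,0],[0,-0.7,0,0,0,0,0],[0,-0.7,0,0,0,0,0],[0,-0.5,0,0,0,0,0]])

```text
time: 18.7
position: [0.4434, 0.0615, 0.017]
tool_rot: [-0.46, 0.537, 0.459, 0.538]
ft_force: [0.7, 0.3, -1.3]
grip_width: 0.0175
```

```bash
python3 -c "
from h import *
go([.4582,.0588,.017],-.158)"
```

```text
t 18.7 pos [0.4434 0.0615 0.017 ] F [ 0.7  0.3 -1.3] w 0.0175
axes xyz cols [[0.001, -0.988, 0.157], [-0.0, 0.157, 0.988], [-1.0, -0.001, -0.0]]
shift cm [ 0.   -1.51 -0.03]
 turn 1 [-3.141e+00 -2.000e-03 -0.000e+00]
 turn -1 [ 0.001 -0.     0.001]
```

Call:
arm_command(plan=[[0,-0.5,0,0,0,0,0],[0,-0.5,0,0,0,0,0],[0,-0.4,0,0,0,0,0],[0,-0.1,0,0,0,0,0]])

```text
time: 19.2
position: [0.4596, 0.0589, 0.017]
tool_rot: [-0.46, 0.537, 0.459, 0.538]
ft_force: [0.2, 0.3, -2.2]
grip_width: 0.0174
```

```bash
python3 -c "
from h import *
go([.4582,.0588,.017],-.158);print(robot.get_obs()['moment'])"
```

```text
t 19.2 pos [0.4596 0.0589 0.017 ] F [ 0.2  0.3 -2.2] w 0.0174
axes xyz cols [[0.002, -0.988, 0.157], [-0.0, 0.157, 0.988], [-1.0, -0.002, -0.0]]
shift cm [-0.    0.14 -0.03]
 turn 1 [-3.141e+00 -3.000e-03 -0.000e+00]
 turn -1 [ 0.001 -0.     0.002]
[0.05760246 0.01286861 0.00811183]
```

Call:
arm_command(plan=[[0.2,0,0,0,0,0,0],[0.28,-0.2,0,0,0,-0.05,0],[0.28,-0.2,0,0,0,-0.05,0],[0.28,-0.2,0,0,0,-0.05,0],[0.28,-0.2,0,0,0,-0.05,0]])

```text
time: 19.82
position: [0.4699, 0.0574, 0.0048]
tool_rot: [-0.513, 0.487, 0.4, 0.583]
ft_force: [-0.5, -0.8, -0.7]
grip_width: 0.0172
```

```bash
cat >> h.py <<'E'
def hood():
    im,d,K,T=cam('top');P=cloud(d,K,T);d0=np.array([np.cos(SY),np.sin(SY)]);n0=np.array([-d0[1],d0[0]])
    q=P[...,:2]-ST;x=q@d0;y=q@n0;b=(im[...,0]>im[...,2].astype(int)+40)&(abs(y)<.06)&(x>-.1)&(x<.25)
    for x0 in(-.06,-.03,0,.05,.1,.15):
        k=b&(abs(x-x0)<.01); print('x',x0,'n',k.sum(),'z',np.median(P[k][:,2]).round(4) if k.any() else None)
E
python3 -c "
from h import *
hood();go([.4582,.0588,.017],-.158)"
```

```text
x -0.06 n 388 z 0.1505
x -0.03 n 314 z 0.1515
x 0 n 266 z 0.1506
x 0.05 n 264 z 0.1495
x 0.1 n 0 z None
x 0.15 n 0 z None
t 19.875 pos [0.4685 0.0576 0.0043] F [ 1.2 -0.4 -0.3] w 0.0175
axes xyz cols [[0.205, -0.966, 0.157], [-0.032, 0.153, 0.988], [-0.978, -0.208, 0.0]]
shift cm [-1.46  0.75 -0.04]
 turn 1 [-3.124e+00 -3.280e-01  1.000e-03]
 turn -1 [0.001 0.    0.209]
```

Call:
arm_command(plan=[[0.28,-0.15,0,0,0,-0.05,0],[0.3,-0.15,0,0,0,-0.05,0],[0.3,-0.15,0,0,0,-0.05,0]])

```text
time: 20.25
position: [0.486, 0.056, 0.0145]
tool_rot: [-0.538, 0.453, 0.37, 0.608]
ft_force: [-0.7, -0.9, -2.1]
grip_width: 0.0175
```

```bash
python3 -c "
from h import *
hood();go([.4582,.0588,.017],-.158)"
```

```text
x -0.06 n 448 z 0.1203
x -0.03 n 325 z 0.1743
x 0 n 306 z 0.1683
x 0.05 n 234 z 0.1576
x 0.1 n 143 z 0.1484
x 0.15 n 0 z None
t 20.3 pos [0.4885 0.0562 0.016 ] F [ 0.8  0.7 -0.6] w 0.0179
axes xyz cols [[0.322, -0.934, 0.152], [-0.037, 0.148, 0.988], [-0.946, -0.324, 0.013]]
shift cm [-1.08  2.84 -0.2 ]
 turn 1 [-3.096 -0.515  0.021]
 turn -1 [0.003 0.014 0.33 ]
```

Call:
arm_command(plan=[[0,0,0,0,0,0,0],[0,0,0,0,0,0,0],[0,1,0,0,0,0,0],[0,2,0,0,0,0.03,0],[0,2,0,0,0,0.05,0],[-1,2,0,0,0,0.1,0],[-3,1,0,0,0,0.1,0],[-4,0,0,0,0,0.05,0],[-4,0,0,0,0,0,0],[0,0,0,0,0,0,0]])

```text
time: 21.55
position: [0.3995, 0.0688, 0.1182]
tool_rot: [-0.453, 0.539, 0.468, 0.534]
ft_force: [0.5, -0.4, -1.8]
grip_width: 0.0173
```

```bash
python3 -c "
from h import *
hood();print(robot.get_obs()['q']);go([.481,-.3117,.10],.105)"
```

```text
x -0.06 n 285 z 0.0544
x -0.03 n 174 z 0.0545
x 0 n 163 z 0.0542
x 0.05 n 176 z 0.0544
x 0.1 n 8 z 0.0785
x 0.15 n 109 z 0.152
[-0.11515937  0.36568761  2.02050347  0.01325774  0.77931344 -1.54231576]
t 21.6 pos [0.3981 0.0689 0.117 ] F [ 0.  -1.2 -1.3] w 0.0172
axes xyz cols [[-0.023, -0.988, 0.153], [0.012, 0.152, 0.988], [-1.0, 0.024, 0.008]]
shift cm [  1.05 -14.03 -36.36]
 turn 1 [ 2.883 -0.033 -0.017]
 turn -1 [-0.258  0.011 -0.023]
```

Call:
arm_command(plan=[[0,-1.5,-4,0,0.011,-0.023,0],[0,-1.6,-4.2,0,0,0,0],[0,-1.6,-4.2,0,0,0,0],[0,-1.6,-4.2,0,0,0,0],[0,-1.6,-4.2,0,0,0,0],[0,-1.6,-4.2,0,0,0,0],[0,-1.6,-4.2,-0.06,0,0,0],[0,-1.6,-4.2,-0.1,0,0,0],[0,-0.6,-2,-0.1,0,0,0],[0,0,0,0,0,0,0]])

```text
time: 22.85
position: [0.4651, -0.2989, 0.09]
tool_rot: [-0.511, 0.473, 0.545, 0.467]
ft_force: [-0.0, 0.6, -0.9]
grip_width: 0.0177
```

```bash
python3 -c "
from h import *
go([.481,-.3117,-.03],.105)"
```

```text
t 22.85 pos [ 0.4651 -0.2989  0.09  ] F [-0.   0.6 -0.9] w 0.0177
axes xyz cols [[-0.041, -0.992, -0.115], [0.025, -0.116, 0.993], [-0.999, 0.038, 0.03]]
shift cm [11.89 -1.88 -1.81]
 turn 1 [-3.13   0.06   0.047]
 turn -1 [ 0.011  0.03  -0.038]
```

Call:
arm_command(plan=[[3,-1,-1,0.011,0.03,-0.038,0],[3,-0.8,-0.8,0,0,0,0],[3,0,0,0,0,0,0],[1,0,0,0,0,0,0],[0,0,0,0,0,0,0]])

```text
time: 23.48
position: [0.477, -0.3027, -0.019]
tool_rot: [-0.518, 0.474, 0.531, 0.475]
ft_force: [-0.2, 0.4, -1.9]
grip_width: 0.0178
```

```bash
python3 -c "
from h import *
go([.481,-.3117,-.0345],.105)"
```

```text
t 23.475 pos [ 0.477  -0.3027 -0.019 ] F [-0.2  0.4 -1.9] w 0.0178
axes xyz cols [[-0.012, -0.995, -0.099], [0.013, -0.099, 0.995], [-1.0, 0.011, 0.014]]
shift cm [ 1.53 -0.33 -0.96]
 turn 1 [ 3.136 -0.017 -0.023]
 turn -1 [-0.006  0.014 -0.011]
```

Call:
arm_command(plan=[[0.6,-0.2,-0.5,0,0.014,-0.011,0],[0.5,0,0,0,0,0,0],[0.4,0,0,0,0,0,0],[0.2,0,0,0,0,0,0],[0,0,0,0,0,0,0]])

```text
time: 24.1
position: [0.481, -0.3086, -0.0343]
tool_rot: [0.526, -0.475, -0.522, -0.475]
ft_force: [-0.3, -1.0, -1.8]
grip_width: 0.0177
```

Call:
arm_command(plan=[[0.15,0,0,0,0,0,0],[0.1,0,0,0,0,0,0],[0,0,0,0,0,0,0]])

```text
time: 24.48
position: [0.4812, -0.3089, -0.0348]
tool_rot: [0.526, -0.475, -0.522, -0.475]
ft_force: [0.3, -0.4, -0.9]
grip_width: 0.0175
```

Call:
arm_command(plan=[[-0.1,0,0,0,0,0,4.5],[0,0,0,0,0,0,4.5],[0,0,0,0,0,0,4.5],[0,0,0,0,0,0,4.5],[0,0,0,0,0,0,4.5]])

```text
time: 25.1
position: [0.4819, -0.3096, -0.0337]
tool_rot: [0.527, -0.475, -0.521, -0.475]
ft_force: [0.5, -0.4, -0.9]
grip_width: 0.0448
```

Call:
arm_command(plan=[[-2,0,0,0,0,0,4.5],[-4,0,0,0,0,0,0],[-5,0,0,0,0,0,0],[-6,0,0,0,0,0,0],[-6,0,0,0,0,0,0],[0,0,0,0,0,0,0]])

```text
time: 25.85
position: [0.4803, -0.3084, 0.2022]
tool_rot: [0.526, -0.475, -0.522, -0.475]
ft_force: [0.1, 0.2, -0.0]
grip_width: 0.0043
```

```bash
python3 -c "
from h import *
bar();hood()
d0=np.array([np.cos(SY),np.sin(SY)])
p=ST-.044*d0;print(p);go([*p,.20],-.158)"
```

```text
handle 711 ((455.25799560546875, -311.6229553222656), (96.71920013427734, 15.468340873718262), 5.349496364593506) 0.013809946969634335 [[406.387939453125, -308.43109130859375], [407.830078125, -323.83203125], [504.1280517578125, -314.8148193359375], [502.6859130859375, -299.41387939453125]]
top z range 257 [ 0.38746111 -0.33936962  0.00400428] [ 0.60437273 -0.26854929  0.01958044]
x -0.06 n 286 z 0.0544
x -0.03 n 173 z 0.0546
x 0 n 166 z 0.0543
x 0.05 n 170 z 0.0542
x 0.1 n 9 z 0.0837
x 0.15 n 118 z 0.1505
[0.56954807 0.04162311]
t 26.0 pos [ 0.4767 -0.305   0.1959] F [0.1 0.5 0.4] w 0.0011
axes xyz cols [[-0.005, -0.995, -0.098], [0.006, -0.098, 0.995], [-1.0, 0.005, 0.006]]
shift cm [ -0.27 -12.63  33.59]
 turn 1 [-2.885  0.008  0.008]
 turn -1 [ 0.256  0.006 -0.005]
```

Run:
```python
from h import *
d0=np.array([np.cos(SY),np.sin(SY)]);n0=np.array([-d0[1],d0[0]])
for n in('top','scene'):
    im,d,K,T=cam(n);P=cloud(d,K,T);q=P[...,:2]-ST;x=q@d0;y=q@n0
    m=(x>-.065)&(x<-.022)&(abs(y)<.03)&(P[...,2]>.11)&(P[...,2]<.145)
    if m.any():print(n,m.sum(),'x',np.percentile(x[m],[2,50,98]).round(4),'y',np.percentile(y[m],[2,50,98]).round(4),'z',np.percentile(P[m][:,2],[2,50,98]).round(4),im[m].mean(0))
cv2.imwrite('pics/r.png',cv2.resize(im[170:290,240:380],None,fx=4,fy=4,interpolation=cv2.INTER_CUBIC))
```

```text
top 86 x [-0.0481 -0.0403 -0.0238] y [-0.0158 -0.0003  0.0157] z [0.1199 0.1298 0.1336] [34.98837209 31.65116279 29.20930233]
scene 98 x [-0.045  -0.0357 -0.0235] y [-0.0193 -0.0057  0.0143] z [0.1184 0.1285 0.1337] [59.76530612 55.29591837 52.42857143]
```

Call:
arm_command(plan=[[0,-1.5,4,0,0,0,0],[0,-1.5,4.2,0,0,0,0],[0,-1.5,4.2,0,0,0,0],[0,-1.5,4.2,0,0,0,0],[0,-1.5,4.2,0,0,0,0],[0,-1.5,4.2,0,0,0,0],[0,-1.5,4.2,0.06,0,0,0],[0,-1.5,4,0.1,0,0,0],[0,0,0,0.1,0,0,0],[0,0,0,0,0,0,0]])

```text
time: 27.35
position: [0.5593, 0.0496, 0.177]
tool_rot: [-0.44, 0.548, 0.47, 0.534]
ft_force: [0.4, 0.1, 0.2]
grip_width: 0.0007
```

```bash
python3 -c "
from h import *
d0=np.array([np.cos(SY),np.sin(SY)])
p=ST-.044*d0;go([*p,.105],-.158)"
```

```text
t 27.35 pos [0.5593 0.0496 0.177 ] F [0.4 0.1 0.2] w 0.0007
axes xyz cols [[-0.043, -0.984, 0.172], [0.02, 0.171, 0.985], [-0.999, 0.045, 0.012]]
shift cm [ 7.13 -1.47 -0.7 ]
 turn 1 [ 3.126 -0.071 -0.02 ]
 turn -1 [-0.014  0.013 -0.045]
```

View pics/r.png

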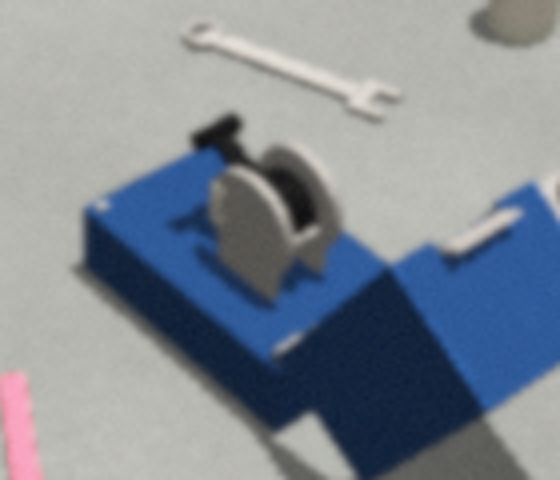

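Call:
arm_command(plan=[[1.5,-0.8,-0.4,-0.014,0.013,-0.045,0],[2,-0.7,-0.3,0,0,0,0],[2,0,0,0,0,0,0],[1,0,0,0,0,0,0],[0,0,0,0,0,0,0]])

```text
time: 27.98
position: [0.5695, 0.0382, 0.1051]
tool_rot: [-0.458, 0.539, 0.462, 0.535]
ft_force: [0.1, 0.3, 0.4]
grip_width: 0.0005
```

```bash
python3 -c "
from h import *
d0=np.array([np.cos(SY),np.sin(SY)])
p=ST-.044*d0;go([*p,.095],-.158)"
```

```text
t 27.975 pos [0.5695 0.0382 0.1051] F [0.1 0.3 0.4] w 0.0005
axes xyz cols [[-0.008, -0.988, 0.153], [0.0, 0.153, 0.988], [-1.0, 0.008, -0.001]]
shift cm [1.01 0.04 0.34]
 turn 1 [-3.137e+00  1.300e-02 -2.000e-03]
 turn -1 [ 0.004 -0.001 -0.008]
```

Call:
arm_command(plan=[[0.4,0,0.35,0,0,-0.008,0],[0.5,0,0,0,0,0,0],[0.5,0,0,0,0,0,0],[0.5,0,0,0,0,0,0]])

```text
time: 28.48
position: [0.568, 0.0421, 0.0881]
tool_rot: [-0.46, 0.538, 0.461, 0.536]
ft_force: [-5.9, 0.8, 7.1]
grip_width: -0.0
```

```bash
python3 -c "
from h import *
d0=np.array([np.cos(SY),np.sin(SY)])
p=ST-.044*d0;go([*p,.045],-.158)"
```

```text
t 28.475 pos [0.568  0.0421 0.0881] F [-5.9  0.8  7.1] w -0.0
axes xyz cols [[-0.003, -0.988, 0.152], [-0.001, 0.152, 0.988], [-1.0, 0.003, -0.001]]
shift cm [ 4.31 -0.17 -0.02]
 turn 1 [-3.136e+00  4.000e-03 -2.000e-03]
 turn -1 [ 0.006 -0.001 -0.003]
```

Call:
arm_command(plan=[[0.6,0,0,0,0,0,0],[0.6,0,0,0,0,0,0],[0.6,0,0,0,0,0,0],[0.6,0,0,0,0,0,0],[0.5,0,0,0,0,0,0]])

```text
time: 29.1
position: [0.5623, 0.043, 0.0626]
tool_rot: [-0.459, 0.539, 0.463, 0.533]
ft_force: [-2.4, 0.5, 6.3]
grip_width: 0.0005
```

```bash
python3 -c "
from h import *
d0=np.array([np.cos(SY),np.sin(SY)])
p=ST-.044*d0;go([*p,.045],-.158)"
```

```text
t 29.1 pos [0.5623 0.043  0.0626] F [-2.4  0.5  6.3] w 0.0005
axes xyz cols [[-0.011, -0.989, 0.149], [-0.001, 0.149, 0.989], [-1.0, 0.011, -0.003]]
shift cm [ 1.76 -0.76 -0.02]
 turn 1 [-3.133  0.017 -0.005]
 turn -1 [ 0.008 -0.003 -0.011]
```

Call:
arm_command(plan=[[0.5,-0.2,0,0,0,-0.005,0],[0.5,-0.2,0,0,0,-0.005,0],[0.5,-0.2,0,0,0,0,0],[0.2,0,0,0,0,0,0],[0,0,0,0,0,0,0]])

```text
time: 29.72
position: [0.5639, 0.0426, 0.0495]
tool_rot: [-0.461, 0.538, 0.463, 0.533]
ft_force: [-2.2, -0.2, 5.6]
grip_width: 0.0005
```

```bash
cat > c.py <<'E'
from h import *
d0=np.array([np.cos(SY),np.sin(SY)])
p=ST-.044*d0;go([*p,.045],-.158)
n0=np.array([-d0[1],d0[0]])
im,d,K,T=cam('scene');P=cloud(d,K,T);q=P[...,:2]-ST;x=q@d0;y=q@n0
m=(x>-.07)&(x<-.03)&(y<-.01)&(y>-.022)&(P[...,2]>.06)&(P[...,2]<.145)&(im.max(2)<80)
print('rod-side pts',m.sum(),np.percentile(P[m][:,2],[0,25,50,75,100]).round(4) if m.any() else'',)
cv2.imwrite('pics/d%d.png'%int(robot.get_obs()['time']*100),cv2.resize(im[170:290,240:380],None,fx=4,fy=4,interpolation=cv2.INTER_CUBIC))
E
python3 c.py; ls pics
```

```text
t 29.725 pos [0.5639 0.0426 0.0495] F [-2.2 -0.2  5.6] w 0.0005
axes xyz cols [[-0.008, -0.989, 0.146], [-0.003, 0.147, 0.989], [-1.0, 0.007, -0.005]]
shift cm [ 0.45 -0.57 -0.01]
 turn 1 [-3.131  0.011 -0.007]
 turn -1 [ 0.011 -0.005 -0.007]
rod-side pts 74 [0.073  0.0863 0.1103 0.1249 0.1407]
c.png
d2977.png
g1.png
g2.png
g3.png
g4.png
i1.png
r.png
scene0.png
top0.png
w1.png
```

Call:
arm_command(plan=[[0.4,-0.3,0,0,0,-0.005,0],[0.3,-0.2,0,0,0,0,0],[0.15,0,0,0,0,0,0],[0.1,0,0,0,0,0,0]])

```text
time: 30.28
position: [0.5657, 0.0423, 0.0437]
tool_rot: [-0.462, 0.538, 0.463, 0.532]
ft_force: [-2.7, -0.5, 7.5]
grip_width: 0.0005
```

```bash
python3 c.py; ls pics/d*
```

```text
t 30.275 pos [0.5657 0.0423 0.0437] F [-2.7 -0.5  7.5] w 0.0005
axes xyz cols [[-0.007, -0.989, 0.144], [-0.005, 0.144, 0.99], [-1.0, 0.007, -0.006]]
shift cm [-0.13 -0.39 -0.01]
 turn 1 [-3.128  0.01  -0.009]
 turn -1 [ 0.013 -0.006 -0.007]
rod-side pts 68 [0.0682 0.0797 0.1055 0.1201 0.1337]
pics/d2977.png
pics/d3032.png
```

View pics/d3032.png

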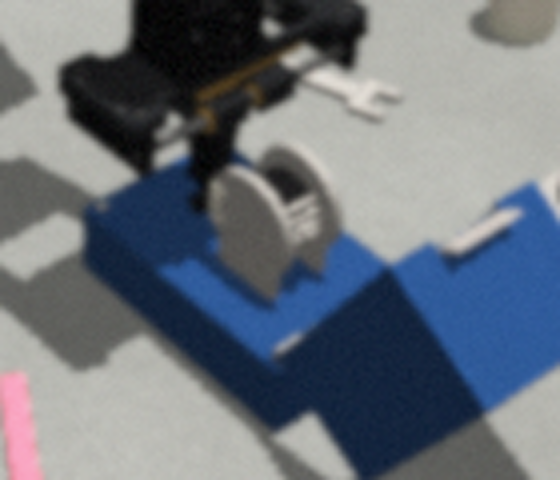

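Run:
```python
from h import *
for i in range(3):
    cam('top');o=robot.get_obs();print(o['time'],o['position'].round(4),o['ft_force'].round(1),abs(o['joint_velocities']).max().round(4))
hood()
```

```text
30.375 [0.5657 0.0423 0.0437] [-2.2  0.   8.3] 0.0013
30.425 [0.5657 0.0423 0.0438] [-1.6  0.4  7.1] 0.0025
30.475 [0.5657 0.0423 0.0438] [-3.  -0.7  7.8] 0.003
x -0.06 n 1 z 0.2588
x -0.03 n 2 z 0.3986
x 0 n 0 z None
x 0.05 n 1 z 0.0515
x 0.1 n 11 z 0.0773
x 0.15 n 127 z 0.1521
```

```bash
python3 -c "
from h import *
workorder.hand_in();o=robot.get_obs();print(o['time'],o['position'].round(4),o['ft_force'].round(1))"
```

```text
the job is handed in; nothing more can be done
the job is handed in; nothing more can be done
```

I prised the hood open with the black bar, laid the bar back near its original spot, and handed in with the shut fingers holding the dial rod down. The hand-in reports no verdict.

**Checks that agreed**
- **Hood:** the blade went in at the slot and levered over the sill's front edge. The hood came off its catch and swung fully open, and it was still laid back in the last picture.
- **Bar:** after release its handle top measured 14 mm above the bench, so it lies flat. It sits within about 3 mm of where it started. I did not check it again after moving to the dial.
- **Dial:** in the last readings the fingertips held steady at a height that puts the rod centre about 74 mm above the bench. That is about 0.86 rad, within the 0.74 to 0.94 window. The push was about 7 to 8 N, which fits the third click. I worked the angle out from fingertip height; I did not read it directly.

**What failed or disagreed**
- **Finger length:** the real fingertips are about 37 mm short of the TCP the state reports. Two grasp attempts closed above the bar without touching it, which I found by probing down to contact on the bar and the bench. Every later height allows for it.
- **Prying:** while levering, the TCP rose by about 10 mm as the hood let go, though I had commanded it down. I did not find out why.
- **Bystanders:** I did not measure them again at the end. I kept clear of them, and no contact with them showed in the pictures.
- **Time:** about 30.5 s on the clock at hand-in, of the 64 s allowed.

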